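Pack the stencil panel tight in its register jig

TASK

Lock the sprayed panel in register: try the wooden packers in the gap between the wooden register block and the sprung black pad until you find one that slides in snugly and pushes the pad back, then seat it fully down on the base board, upright and square, centred on the block. The packers that are not used must end standing upright in their rack where they belong, and the spray can, the tape roll and the jar must not be shifted.

Things in the scene. Friction and masses are not known exactly. Their poses are not given: they have to be found in the camera images.
- jig: fixed plywood board, 200 mm (x) by 300 mm (y -225 to 75), 12 mm thick, a white panel on it (y -215 to -40, top at 21 mm). A wooden register block (x -17 to 17, y -36 to 0, 96 mm high) faces, across a gap on its +y side, a sprung black pad. Origin: on the table under the middle of the block's gap face, which is the plane y = 0; x along the gap, y from block to pad, z up
- mouth (a point): middle of the block's gap face at the top of its straight part, 80 mm above the table, axes as the jig; above it the block leans back 4 mm as a lead-in. A packer of thickness t in place: its middle t/2 from this face, its top level with this point, 16 mm below the tops of block and pad. Fingers on its faces clear those tops only while its underside is some 50 mm above the floor; its ends stick out 11 mm
- gap_floor (a point): where the block's gap face meets the board, 12 mm above the table: the packer's underside rests at this height. The gap is open above and at both x ends. Its empty width (block face to free pad) is 5 to 18.5 mm, set anew each time and not told: found by trial. Some packer always fits; tried from thick to thin, the first that goes in is snug
- pad (a joint): how far the pad is pushed back (+y), m: 0 free, 0.0075 fully back (spring 2.5 to 3.3 N); tells nothing of the empty gap. Pad 34 mm long (x), 96 mm high, its top 16 mm slopes away 8 mm as a lead-in; the aluminium stop behind it does not move (y up to 62 mm). A packer enters if at most 7 mm thicker than the empty gap; a thicker one stops on the lead-in; one thinner than the gap stands loose
- rack: fixed grey-painted wooden rack, base 92 mm (x) by 226 mm (y), 8 mm thick; three places along y at -72, 0, +72 mm, where packers stand on the base (underside z = 8 mm, axes as the rack's) between two end posts, 22 mm wide (y), 75 mm high, inner faces at x = -32 and 32 mm, 4 mm from the packer's ends, so only its faces can be gripped there. Origin: centre of its underside
- packer_thin: the thin packer: a plain wooden block 10 mm thick (its y), 56 mm long (its x), 68 mm high (its z), standing upright in the rack; origin: centre of its underside; about 26 g
- packer_mid: the middle packer: a plain wooden block 15 mm thick (its y), 56 mm long (its x), 68 mm high (its z), standing upright in the rack; origin: centre of its underside; about 39 g
- packer_thick: the thick packer: a plain wooden block 20 mm thick (its y), 56 mm long (its x), 68 mm high (its z), standing upright in the rack; origin: centre of its underside; about 52 g
- spray_can: bystander: plain aluminium spray can with a grey band and black nozzle, 64 mm across, 190 mm high, upright; origin: centre of its underside
- tape_roll: bystander: roll of paper tape lying flat, 90 mm across, 25 mm high; origin: centre of its underside
- jar: bystander: open glass jar, 72 mm across, 80 mm high; origin: centre of its underside

How it is judged:
By the outcome, as a careful person would: the job done as asked, in the order asked, and still so for the second after the job is handed in, with the robot touching nothing.
It also fails if it takes over 72 s, if anything falls off the work surface, if the arm or the gripper's body presses on something with over 40 N, if the wrist force passes 120 N, or if a joint passes its speed limit or range.

ROBOT

A 6-joint arm with a two-finger parallel gripper is mounted at the origin on the work surface. World frame = base frame: x ahead of the robot, y to its left, z up, the work surface at z = 0. Lengths are in m, angles in rad, forces in N, time in s.
With the tool pointing down it reaches from about 0.3 to 0.875 m from the base axis. Payload 6.4 kg.
Tool frame: the origin (TCP) lies at the very end of the fingers, on their centre line; the grasp point (between the pads) lies 19 mm behind it (ctrl.tcp_to_grasp is the distance from the TCP to the grasp point, in m); z points along the fingers, y is the direction in which the jaws open and shut (so a half turn about z gives the same grasp; the last joint's range is limited). The gripper opens to 85 mm and grips with 20 to 120 N. Pads are 22 mm wide; open, the fingers measure 114 mm over their backs; the gripper's body (76 mm by 85 mm) begins 54 mm behind the grasp point. The pads swing forward as they close: fully open they stand 13 mm farther back than shut.
Start: joints at [-1.341, 0.181, 1.607, -0, 1.354, -0.206], TCP at [0.243, -0.521, 0.231] pointing down, gripper open.
Joint ranges: [-2.99, 2.99], [-0.89, 2.07], [0.3, 2.58], [-1.14, 4.28], [0, 2.63], [-3.12, 3.12]. Speed limits (rad/s): [2.57, 2.57, 3.01, 3.14, 3.14, 3.14].

INTERFACE

Orientations are given as a rotation vector (axis times angle).
In Python, from plant import ctrl gives the robot as it stands.
- The arm moves only by the tool carry_out, never from a script. Its argument "commands" is text: rows parted by semicolons, each of 4 numbers parted by spaces: the shift along the tool's x, y, z in mm, then the turn about the tool's z in degrees. A call has 1 to 10 rows; each row shifts and turns the commanded pose from where the row before left it, along the tool's axes as they then stand; what a row does not reach is not made up. A row lasts 1/10 s, in which the tool goes at most 50 mm and 8.59 degrees, less where a joint would pass 70% of its speed; a pose out of reach is approached as far as the arm can. A call is refused whole if a number of a shift passes 50 or a number of a turn 8.59, either way. A call with a gripper value outside its range is refused whole. "fingers" is the gripper command: -1 is fully open, 1 is shut, values between are in proportion, set as the call begins (left out, the last holds). The fingers move at their own pace and stop on an object; "newtons" is the grip in N (left out, the last holds). Time passes only in rows, so rows that do not move let the fingers close. It gives the time, the measured TCP pose, the force and the opening at its end, in the units of the state.
- ctrl.sense(): the state, without advancing time (a new reading comes with each control period).
- ctrl.read_camera(name): name is "side" or "top"; returns a dict with "color" (400x640x3 uint8, red, green, blue), "camera_matrix" (3x3 intrinsics, pixels), "D" ([k1, k2, p1, p2, k3] as OpenCV has them; the pictures are not rectified), "R" (3x3) and "t" (3): a world point X has camera coordinates R X + t. Camera axes: x right, y down, z forward; pixel columns grow to the right and rows downward; lengths in m; the calibration is good to about 2 mm. A picture is of the moment at which its call begins. There is no depth.
- ctrl.close_job(): hands the job in, once; it reports no verdict.
The state is a dict: "clock": time; "qpos": joint angles; "qd": joint speeds; "tau": joint torques, N m; "ee_pos": TCP position; "ee_rot": TCP orientation; "ft_force": force on the tool from outside, world axes, zero at the start; "wrist_torque": the same for the moment, N m; "width": opening from 0.0 (shut) to 1.0 (fully open).
Only numpy, scipy, OpenCV 4.12 (cv2) and the standard library are available. Lean on these libraries where they do the work, as an engineer would, in place of code of your own. Each camera call takes 0.05 s, during which the arm holds its last target. There are 200 camera calls.

## Working session

There is one attempt and no reset: what is moved stays moved. The work goes in short steps, Python scripts to look and compute and a tool call to move; the robot and the scene stay as the last step left them, time stands still between calls to the robot, and variables do not carry over. Pictures are saved under pics/ and viewed, about 8 in all and at most 12, crops included, and the job is handed in when it is done.

Besides the shell and the picture viewer there is one more tool, called after "Request:" by a JSON object that holds its "fn" and its "kwargs". carry_out: Moves the arm, as the interface text tells. Its arguments: {"type":"object","properties":{"commands":{"type":"string"},"fingers":{"type":"number"},"newtons":{"type":"number"}},"required":["commands"]}

```bash
mkdir -p pics; ls
cat > h.py <<'E'
import numpy as np, cv2
from plant import ctrl
def grab(n,save=None):
    c=ctrl.read_camera(n)
    if save: cv2.imwrite(f'pics/{save}.png',c['color'][:,:,::-1])
    return c
def ray(c,uv):
    p=cv2.undistortPoints(np.array(uv,float).reshape(-1,1,2),np.array(c['camera_matrix']),np.array(c['D'],float)).reshape(-1,2)
    R=np.array(c['R']);t=np.array(c['t'])
    return -R.T@t, np.c_[p,np.ones(len(p))]@R
def onz(c,uv,z):
    o,d=ray(c,uv); z=np.broadcast_to(z,(len(d),)); return o+d*((z-o[2])/d[:,2])[:,None]
def proj(c,X):
    return cv2.projectPoints(np.array(X,float).reshape(-1,3),cv2.Rodrigues(np.array(c['R']))[0],np.array(c['t'],float),np.array(c['camera_matrix']),np.array(c['D'],float))[0].reshape(-1,2)
E
python3 - <<'E'
from h import *
for n in('top','side'):
    c=grab(n,n+'0'); print(n,-np.array(c['R']).T@c['t'],c['camera_matrix'])
print(ctrl.sense())
E
```

```text
pics
top [0.39704789 0.13986459 1.12097351] [[454.88578504   0.         325.14226048]
 [  0.         454.88578504 200.53279034]
 [  0.           0.           1.        ]]
side [0.49089872 0.78648688 0.83544472] [[438.85727973   0.         316.04445664]
 [  0.         438.85727973 203.52365388]
 [  0.           0.           1.        ]]
{'clock': 0.1, 'qpos': array([-1.34133023e+00,  1.81443583e-01,  1.60791245e+00, -2.31157370e-05,
        1.35377497e+00, -2.06259218e-01]), 'qd': array([-1.21553330e-03,  8.69694537e-05, -4.02107332e-03,  2.94990388e-04,
        2.31270610e-03, -1.48554301e-03]), 'tau': array([ 3.08738536e-04, -4.45875478e+01, -3.52240241e+01, -3.51067802e-04,
        4.08230422e-03, -2.87581543e-05]), 'ee_pos': array([ 0.24260566, -0.52077244,  0.23048511]), 'ee_rot': array([-3.06582727e+00, -6.78709429e-01,  6.34572357e-05]), 'ft_force': array([-0.97929843,  0.53616474, -0.00918139]), 'wrist_torque': array([0.04570755, 0.02347172, 0.03882625]), 'width': 0.999370622507865}
```

View pics/top0.png

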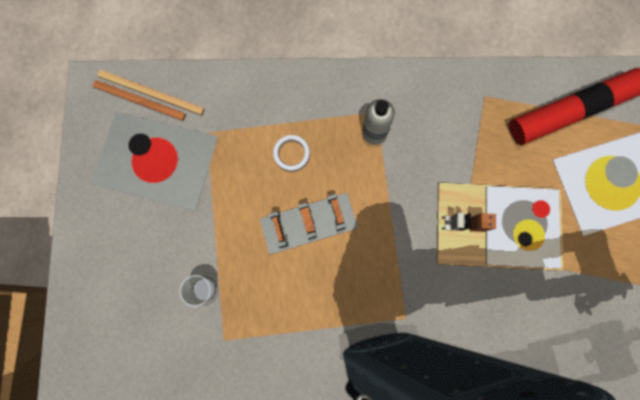

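View pics/side0.png

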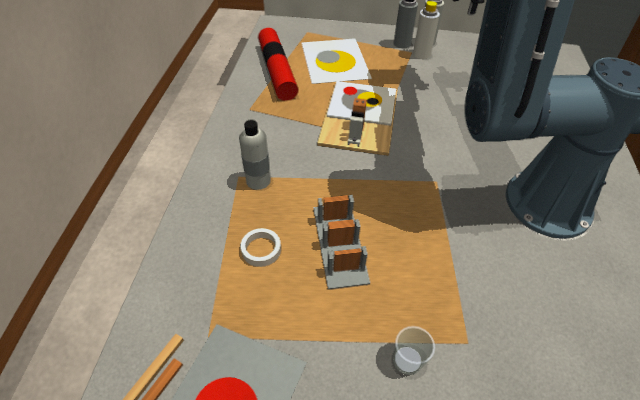

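Top view: rack around (308,222) with three brown packers; jig around (500,225); can (379,118), tape (291,153), jar (198,290). I'll look at enlargements next.

Run:
```python
import cv2,numpy as np
t=cv2.imread('pics/top0.png');s=cv2.imread('pics/side0.png')
a=cv2.resize(t[185:260,255:365],None,fx=7,fy=7,interpolation=cv2.INTER_CUBIC)[:,:770]
cv2.imwrite('pics/a.png',a)
b=cv2.resize(t[175:275,430:570],None,fx=5.6,fy=5.6,interpolation=cv2.INTER_CUBIC);cv2.imwrite('pics/b.png',b)
```

```text
(no output)
```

View pics/a.png

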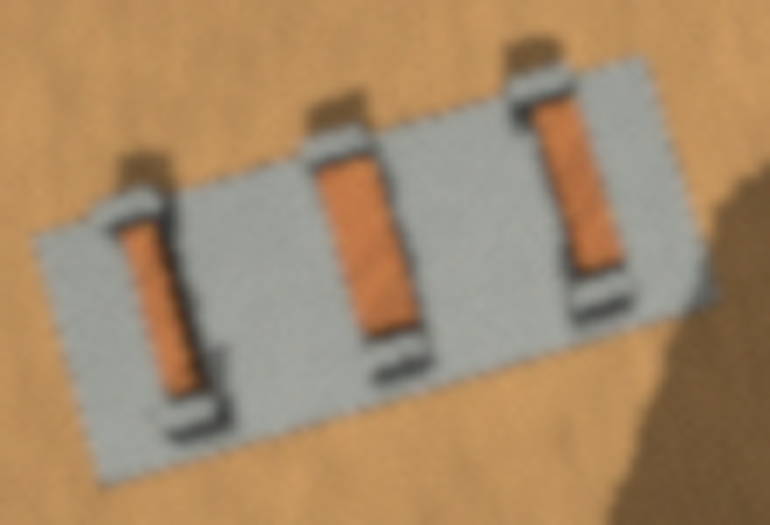

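View pics/b.png

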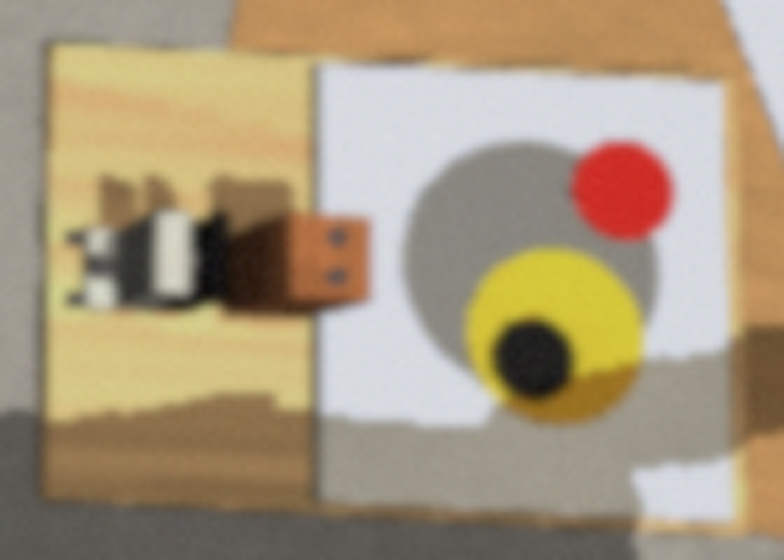

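```bash
cat > m.py <<'E'
from h import *
c=grab('top')
def A(p,s,o): return (np.array(p,float)+.5)/s-.5+np.array(o)
def rect(P,nm):
    P=np.array(P)[:,:2]; 
    print(nm,'ctr',P.mean(0).round(4),'edges',[(round(float(np.linalg.norm(d)),4),round(float(np.degrees(np.arctan2(d[1],d[0]))),2)) for d in np.roll(P,-1,0)-P])
a=lambda p,z:onz(c,A(p,7,(255,185)),z)
b=lambda p,z:onz(c,A(p,5.6,(430,175)),z)
rect(a([(38,237),(645,58),(712,300),(103,483)],.008),'rack')
rect(a([(122,232),(150,225),(205,388),(172,395)],.076),'L')
rect(a([(318,172),(372,158),(418,328),(365,338)],.076),'M')
rect(a([(537,112),(572,97),(622,262),(575,272)],.076),'R')
rect(b([(47,42),(740,78),(738,525),(42,498)],.012),'jig')
rect(b([(316,62),(727,78),(727,522),(316,500)],.021),'panel')
rect(b([(293,217),(370,218),(368,304),(291,302)],.096),'block top')
print(b([(316,62),(316,500)],.021), b([(47,42),(42,498)],.012))
def ell(u,v,z): print(onz(c,[(u,v)],z).round(3))
ell(379.,105,.19); ell(291,153,.025); ell(198,290,.04)
E
python3 m.py
```

```text
rack ctr [0.5162 0.2054] edges [(0.2236, -73.43), (0.0891, -165.03), (0.2219, 106.76), (0.0898, 16.06)]
L ctr [0.4953 0.2715] edges [(0.0095, -75.86), (0.0572, -160.46), (0.0111, 102.02), (0.0567, 18.05)]
M ctr [0.5156 0.2037] edges [(0.0185, -75.36), (0.0586, -164.56), (0.0177, 100.73), (0.0574, 16.26)]
R ctr [0.5366 0.1349] edges [(0.0127, -66.6), (0.0575, -163.44), (0.0158, 102.06), (0.0548, 13.2)]
jig ctr [ 0.5105 -0.2605] edges [(0.3031, -93.14), (0.1948, 175.33), (0.2963, 87.83), (0.1997, -2.67)]
panel ctr [ 0.5074 -0.3129] edges [(0.178, -92.37), (0.1919, 175.62), (0.1733, 86.98), (0.1898, -2.98)]
block top ctr [ 0.511  -0.2064] edges [(0.0309, -90.8), (0.0348, 175.52), (0.0307, 88.48), (0.0345, -4.23)]
[[ 0.60632057 -0.23007931  0.021     ]
 [ 0.41679258 -0.22021385  0.021     ]] [[ 0.61721201 -0.11541115  0.012     ]
 [ 0.41769416 -0.10609967  0.012     ]]
[[0.75  0.045 0.19 ]]
[[0.689 0.248 0.025]]
[[0.354 0.461 0.04 ]]
```

Request:
{"fn": "carry_out", "kwargs": {"commands": "0 0 0 8.59; 23 -31 0 0; 23 -31 0 0; 23 -31 0 0; 23 -31 0 0; 23 -31 0 0; 23 -31 0 0; 23 -31 0 0; 23 -31 0 0; 23 -31 0 0", "fingers": -0.2, "newtons": 40}}

```text
clock: 1.15
ee_pos: [0.3628, -0.1936, 0.2312]
ee_rot: [3.11, 0.447, 0.0]
ft_force: [0.9, -0.6, -1.2]
width: 0.604
```

Request:
{"fn": "carry_out", "kwargs": {"commands": "23 -31 0 0; 23 -31 0 0; 23 -31 0 0; 23 -31 0 0; 23 -31 0 0; 23 -31 5 0; 23 -31 10 0; 23 -31 20 0; 23 -31 20 0; 0 0 15 0"}}

```text
clock: 2.15
ee_pos: [0.4828, 0.1345, 0.1599]
ee_rot: [-3.107, -0.454, 0.001]
ft_force: [-0.3, -0.8, -0.8]
width: 0.599
```

```bash
cat > go.py <<'E'
import sys
from h import *
from scipy.spatial.transform import Rotation as Ro
J=np.array([.514,-.1857]);ja=-2.7; K=np.array([.516,.2047]);ra=16.2
def rot(a): a=np.radians(a); return np.array([[np.cos(a),-np.sin(a)],[np.sin(a),np.cos(a)]])
def W(f,x,y): return (J+rot(ja)@[x,y]) if f=='jig' else (K+rot(ra)@[x,y])
def to(xy,z,psi):
    s=ctrl.sense();R=Ro.from_rotvec(s['ee_rot']).as_matrix()
    p=np.degrees(np.arctan2(R[1,0],R[0,0]));d=np.array(xy)-s['ee_pos'][:2]
    a=np.radians(psi);turn=(p-psi+180)%360-180
    print('t',s['clock'],'pos',(s['ee_pos']*1e3).round(1),'psi',p.round(2),'F',s['ft_force'].round(1),'w',round(s['width'],3),'tilt',R[2].round(3))
    print('turn %.2f; then tool dx %.1f dy %.1f dz %.1f'%(turn,1e3*(d@[np.cos(a),np.sin(a)]),1e3*(d@[np.sin(a),-np.cos(a)]),1e3*(s['ee_pos'][2]-z)))
if __name__=='__main__':
    f,x,y,z=sys.argv[1],*map(float,sys.argv[2:5]); t=float(sys.argv[5]) if len(sys.argv)>5 else 0
    to(W(f,x/1e3,y/1e3),z/1e3,(ja if f=='jig' else ra)+t)
E
python3 go.py rack 0 0 48
```

```text
t 2.15 pos [482.8 134.5 159.9] psi 16.61 F [-0.3 -0.8 -0.8] w 0.599 tilt [-0.    -0.001 -1.   ]
turn 0.41; then tool dx 51.5 dy -58.1 dz 111.9
```

Request:
{"fn": "carry_out", "kwargs": {"commands": "17 -19 0 0.41; 17 -19 0 0; 17.5 -20 0 0; 0 0 20 0; 0 0 30 0; 0 0 30 0; 0 0 20 0; 0 0 11 0; 0 0 0 0"}}

```text
clock: 3.05
ee_pos: [0.5146, 0.2006, 0.0486]
ee_rot: [3.111, 0.436, -0.005]
ft_force: [-0.2, 0.0, 0.3]
width: 0.597
```

```bash
python3 go.py rack 0 0 48
python3 - <<'E'
from h import *
for n in('top','side'): grab(n,n+'1')
a=cv2.imread('pics/top1.png')[150:270,230:390];b=cv2.imread('pics/side1.png')[150:300,270:430]
cv2.imwrite('pics/c1.png',np.hstack([cv2.resize(a,(500,375)),cv2.resize(b,(300,375))]))
E
```

```text
t 3.05 pos [514.6 200.6  48.6] psi 15.97 F [-0.2  0.   0.3] w 0.597 tilt [-0.003 -0.    -1.   ]
turn -0.23; then tool dx 2.5 dy -3.6 dz 0.6
```

View pics/c1.png

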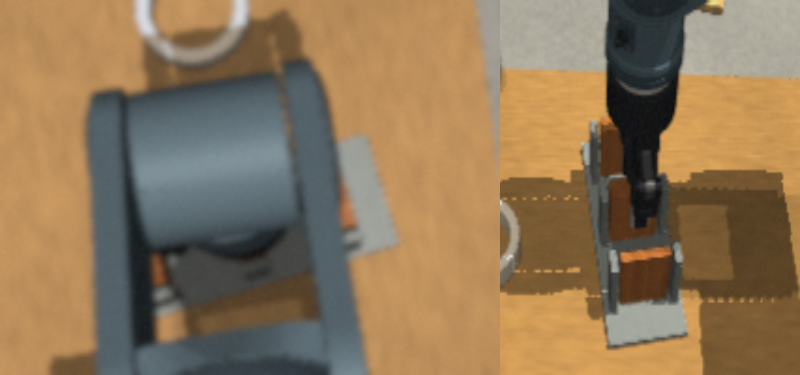

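The finger straddles the middle packer (crop (640,200)), roughly centred and clear of the posts. I'll correct by 2.5 and -3.6 mm, then grip.

Request:
{"fn": "carry_out", "kwargs": {"commands": "2.5 -3.6 0.6 -0.23; 0 0 0 0"}}

```text
clock: 3.35
ee_pos: [0.5186, 0.2056, 0.051]
ee_rot: [-3.11, -0.443, -0.004]
ft_force: [0.1, 0.4, -0.4]
width: 0.6
```

Request:
{"fn": "carry_out", "kwargs": {"commands": "0 0 0 0; 0 0 0 0; 0 0 0 0; 0 0 0 0; 0 0 0 0; 0 0 0 0", "fingers": 1}}

```text
clock: 3.95
ee_pos: [0.5178, 0.2051, 0.0502]
ee_rot: [-3.11, -0.443, -0.001]
ft_force: [-0.6, 0.5, 5.4]
width: 0.227
```

```bash
python3 go.py rack 0 0 48
```

```text
t 3.95 pos [517.8 205.1  50.2] psi 16.2 F [-0.6  0.5  5.4] w 0.227 tilt [ 0.001  0.    -1.   ]
turn -0.00; then tool dx -1.8 dy -0.1 dz 2.2
```

Request:
{"fn": "carry_out", "kwargs": {"commands": "0 0 -15 0; 0 0 -30 0; 0 0 -40 0; 0 0 -30 0; 0 0 -10 8; 0 30 0 8; 0 38 0 2.9; 0 38 0 0; 0 38 0 0; 0 38 0 0"}}

```text
clock: 4.95
ee_pos: [0.516, 0.0221, 0.1753]
ee_rot: [3.141, -0.074, 0.0]
ft_force: [0.3, -0.1, -0.1]
width: 0.226
```

```bash
python3 go.py jig 1.8 12 160
```

```text
t 4.95 pos [516.   22.1 175.3] psi -2.68 F [ 0.3 -0.1 -0.1] w 0.226 tilt [ 0.  0. -1.]
turn 0.02; then tool dx 9.6 dy 195.7 dz 15.3
```

Request:
{"fn": "carry_out", "kwargs": {"commands": "2 38 0 0; 2 38 0 0; 2 38 0 0; 2 38 0 0; 2 25 5 0; 0 8 5 0; 0 0 5 0; 0 0 0 0"}}

```text
clock: 5.75
ee_pos: [0.5169, -0.1605, 0.1587]
ee_rot: [-3.139, 0.074, 0.003]
ft_force: [-0.1, -0.5, -1.6]
width: 0.229
```

```bash
python3 go.py jig 1.8 12 160;  python3 - <<'E'
from h import *
for n in('top','side'): grab(n,n+'2')
a=cv2.imread('pics/top2.png')[175:275,430:570];b=cv2.imread('pics/side2.png')[70:170,300:420]
cv2.imwrite('pics/c2.png',np.hstack([cv2.resize(a,(336,240)),cv2.resize(b,None,fx=3.8,fy=3.8)[:240]]) if 0 else cv2.resize(b,None,fx=6,fy=6,interpolation=cv2.INTER_CUBIC))
E
```

```text
t 5.75 pos [ 516.9 -160.5  158.7] psi -2.69 F [-0.1 -0.5 -1.6] w 0.229 tilt [-0.002 -0.002 -1.   ]
turn 0.01; then tool dx 0.1 dy 13.3 dz -1.3
```

View pics/c2.png

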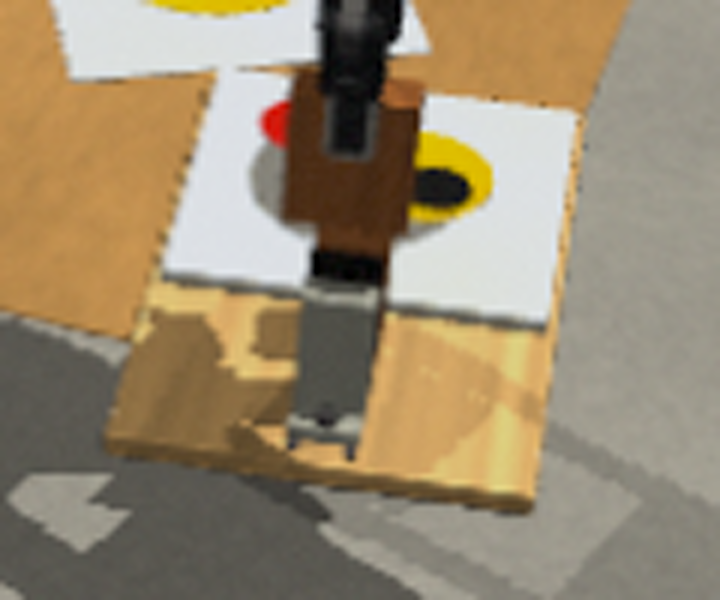

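The packer hangs above the gap, finger centred on it (350,145), packer x 285–420. I'll move over the mouth and descend.

Request:
{"fn": "carry_out", "kwargs": {"commands": "0 7 0 0; 0 6.3 0 0; 0 0 8 0; 0 0 5 0; 0 0 0 0"}}

```text
clock: 6.35
ee_pos: [0.5163, -0.1746, 0.1453]
ee_rot: [-3.139, 0.074, 0.003]
ft_force: [-0.3, -0.1, -1.1]
width: 0.224
```

Request:
{"fn": "carry_out", "kwargs": {"commands": "0 0 4 0; 0 0 4 0; 0 0 2 0; 0 0 0 0"}}

```text
clock: 6.75
ee_pos: [0.5168, -0.1749, 0.1362]
ee_rot: [-3.14, 0.074, 0.001]
ft_force: [-0.2, -0.1, -1.3]
width: 0.226
```

```bash
python3 go.py jig 1.5 12 134
```

```text
t 6.75 pos [ 516.8 -174.9  136.2] psi -2.7 F [-0.2 -0.1 -1.3] w 0.226 tilt [-0.001 -0.    -1.   ]
turn 0.00; then tool dx -0.8 dy -1.1 dz 2.2
```

Request:
{"fn": "carry_out", "kwargs": {"commands": "0 0 2 0; 0 0 2 0; 0 0 1 0; 0 0 0 0"}}

```text
clock: 7.15
ee_pos: [0.5172, -0.1755, 0.1318]
ee_rot: [3.14, -0.074, 0.001]
ft_force: [-0.1, -0.5, -0.2]
width: 0.226
```

Request:
{"fn": "carry_out", "kwargs": {"commands": "0 1 0 0; 0 1 0 0; 0 0 0 0"}}

```text
clock: 7.45
ee_pos: [0.5169, -0.1771, 0.1316]
ee_rot: [-3.14, 0.074, 0.0]
ft_force: [0.2, 0.7, -1.0]
width: 0.23
```

Request:
{"fn": "carry_out", "kwargs": {"commands": "0 1 0 0; 0 0 0 0"}}

```text
clock: 7.65
ee_pos: [0.5169, -0.1782, 0.1316]
ee_rot: [-3.141, 0.074, 0.0]
ft_force: [0.2, 1.0, 0.3]
width: 0.225
```

Request:
{"fn": "carry_out", "kwargs": {"commands": "0 1 0 0; 0 0 0 0"}}

```text
clock: 7.85
ee_pos: [0.5169, -0.1789, 0.1316]
ee_rot: [-3.14, 0.074, 0.0]
ft_force: [-0.1, 1.9, -0.3]
width: 0.222
```

Request:
{"fn": "carry_out", "kwargs": {"commands": "0 1 0 0; 0 0 0 0"}}

```text
clock: 8.05
ee_pos: [0.5168, -0.1791, 0.1316]
ee_rot: [-3.139, 0.074, 0.0]
ft_force: [-0.3, 5.2, 0.1]
width: 0.226
```

Request:
{"fn": "carry_out", "kwargs": {"commands": "0 -2 0 0; 0 -2.3 0 0; 0 0 0 0; 0 0 2 0; 0 0 2 0; 0 0 0 0"}}

```text
clock: 8.65
ee_pos: [0.5175, -0.1767, 0.1281]
ee_rot: [3.139, -0.074, 0.002]
ft_force: [0.4, -2.2, 1.7]
width: 0.226
```

Request:
{"fn": "carry_out", "kwargs": {"commands": "0 0 2 0; 0 0 0 0"}}

```text
clock: 8.85
ee_pos: [0.5175, -0.1763, 0.126]
ee_rot: [3.14, -0.074, 0.002]
ft_force: [0.7, -2.1, 3.0]
width: 0.228
```

Request:
{"fn": "carry_out", "kwargs": {"commands": "0 0 2 0; 0 0 0 0"}}

```text
clock: 9.05
ee_pos: [0.5173, -0.176, 0.1237]
ee_rot: [3.14, -0.074, 0.001]
ft_force: [1.2, -2.9, 4.0]
width: 0.229
```

Request:
{"fn": "carry_out", "kwargs": {"commands": "0 0 1 0; 0 0 0 0"}}

```text
clock: 9.25
ee_pos: [0.5171, -0.1759, 0.1227]
ee_rot: [3.141, -0.074, 0.0]
ft_force: [0.8, -3.7, 3.5]
width: 0.224
```

Request:
{"fn": "carry_out", "kwargs": {"commands": "0 0 1 0; 0 0 0 0"}}

```text
clock: 9.45
ee_pos: [0.5172, -0.176, 0.122]
ee_rot: [3.14, -0.074, 0.0]
ft_force: [-1.4, -3.2, 6.7]
width: 0.225
```

Request:
{"fn": "carry_out", "kwargs": {"commands": "0 0 1 0; 0 0 0 0"}}

```text
clock: 9.65
ee_pos: [0.5169, -0.1758, 0.1205]
ee_rot: [-3.141, 0.074, 0.001]
ft_force: [0.7, -2.4, 0.0]
width: 0.228
```

Request:
{"fn": "carry_out", "kwargs": {"commands": "0 0 1 0; 0 0 1 0; 0 0 0 0"}}

```text
clock: 9.95
ee_pos: [0.5165, -0.1755, 0.1179]
ee_rot: [-3.14, 0.074, 0.002]
ft_force: [0.5, -2.7, -1.4]
width: 0.226
```

Request:
{"fn": "carry_out", "kwargs": {"commands": "0 0 1 0; 0 0 2 0; 0 0 0 0"}}

```text
clock: 10.25
ee_pos: [0.5169, -0.1757, 0.1153]
ee_rot: [-3.14, 0.074, 0.0]
ft_force: [1.2, -2.9, -2.2]
width: 0.225
```

Request:
{"fn": "carry_out", "kwargs": {"commands": "0 0 2 0; 0 0 2 0; 0 0 2 0; 0 0 0 0"}}

```text
clock: 10.65
ee_pos: [0.517, -0.1757, 0.1093]
ee_rot: [-3.14, 0.074, 0.0]
ft_force: [1.1, -2.4, -0.9]
width: 0.228
```

Request:
{"fn": "carry_out", "kwargs": {"commands": "0 0 2 0; 0 0 2 0; 0 0 2 0; 0 0 0 0; 0 0 0 0"}}

```text
clock: 11.15
ee_pos: [0.5169, -0.1757, 0.1033]
ee_rot: [-3.14, 0.074, 0.0]
ft_force: [2.0, -3.7, -2.0]
width: 0.226
```

Request:
{"fn": "carry_out", "kwargs": {"commands": "0 0 0 0; 0 0 0 0; 0 0 0 0; 0 0 0 0; 0 0 0 0", "fingers": -0.1}}

```text
clock: 11.65
ee_pos: [0.517, -0.1757, 0.1037]
ee_rot: [-3.14, 0.074, 0.0]
ft_force: [0.3, -0.4, 0.2]
width: 0.552
```

Request:
{"fn": "carry_out", "kwargs": {"commands": "0 0 -10 0; 0 0 -30 0; 0 0 -40 0; 0 0 -30 0; 0 0 0 -8.5; 0 0 0 -8.5; 0 0 0 -8.5; 0 0 0 -8.5"}}

```text
clock: 12.45
ee_pos: [0.5172, -0.1759, 0.2147]
ee_rot: [3.022, 0.857, 0.001]
ft_force: [-1.0, -0.1, 0.7]
width: 0.55
```

Request:
{"fn": "carry_out", "kwargs": {"commands": "0 0 0 -8.5; 0 0 0 -8.5; 0 0 0 -8.5; 0 0 0 -8.5; 0 0 0 -8.5; 0 0 0 -8.5; 0 0 0 -5; 0 0 0 0; 0 0 0 0", "fingers": -1}}

```text
clock: 13.35
ee_pos: [0.5171, -0.1759, 0.2143]
ee_rot: [2.275, 2.165, 0.0]
ft_force: [0.5, 0.0, -0.4]
width: 0.999
```

```bash
python3 go.py jig 0 9.4 210 90;  python3 - <<'E'
from h import *
for n in('top','side'): grab(n,n+'3')
a=cv2.imread('pics/top3.png')[175:275,430:570];b=cv2.imread('pics/side3.png')[70:170,300:420]
cv2.imwrite('pics/c3.png',np.hstack([cv2.resize(a,None,fx=3,fy=3,interpolation=2),cv2.resize(b,None,fx=3,fy=3,interpolation=2)]))
E
```

```text
t 13.35 pos [ 517.1 -175.9  214.3] psi 87.16 F [ 0.5  0.  -0.4] w 0.999 tilt [-0.     0.001 -1.   ]
turn -0.14; then tool dx -0.6 dy -2.7 dz 4.3
```

View pics/c3.png

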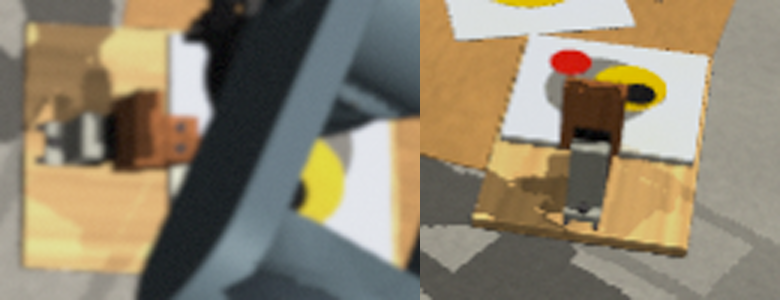

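The packer stands upright, held in the mouth, in both views (side crop (595,110)). I'll check where the block is centred along x before gripping the ends.

Run:
```python
import cv2,numpy as np
a=cv2.imread('pics/top3.png')[195:240,438:500];b=cv2.imread('pics/side3.png')[90:150,335:385]
A=cv2.resize(a,None,fx=8,fy=8,interpolation=cv2.INTER_CUBIC);B=cv2.resize(b,None,fx=6,fy=6,interpolation=cv2.INTER_CUBIC)
cv2.imwrite('pics/c4.png',np.hstack([A,B]))
```

```text
(no output)
```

View pics/c4.png

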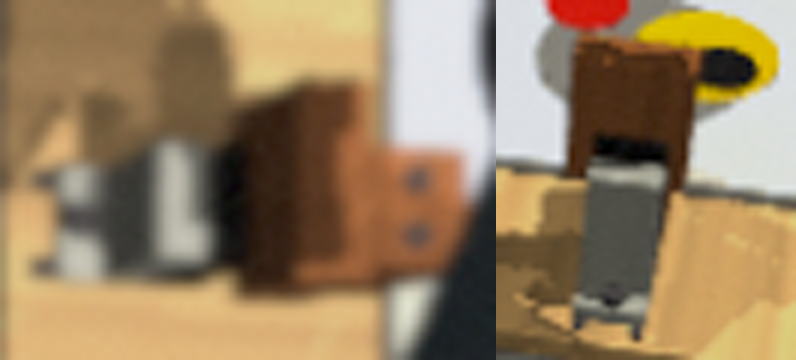

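Run:
```python
from go import *
c=grab('top');s=grab('side')
A=lambda p,k,o:(np.array(p,float)+.5)/k-.5+np.array(o)
def jg(P): return (np.array([rot(ja).T@(p[:2]-J) for p in P])*1e3).round(1)
print('block top',jg(onz(c,A([(430,150),(430,277)],8,(438,195)),.096)))
print('pad light',jg(onz(c,A([(175,140),(190,268)],8,(438,195)),.096)))
print('pack top',jg(onz(c,A([(330,82),(330,290)],8,(438,195)),.1295)))
print('side pack top',jg(onz(s,A([(575-496,40),(698-496,68)],6,(335,90)),.1295)))
print('side pad top edge',jg(onz(s,A([(596-496,142),(668-496,150)],6,(335,90)),.096)))
```

```text
block top [[ 15.8 -27. ]
 [-20.1 -26.8]]
pad light [[ 15.4  44.6]
 [-20.7  40.2]]
pack top [[ 28.5  11.4]
 [-28.6  11.6]]
side pack top [[ 30.6   8.7]
 [-25.2  17.6]]
side pad top edge [[ 15.2  35.7]
 [-16.9  34.6]]
```

Request:
{"fn": "carry_out", "kwargs": {"commands": "-0.6 -3.9 0 -0.14; 0 0 30 0; 0 0 40 0; 0 0 30 0; 0 0 15 0; 0 0 10 0; 0 0 0 0"}}

```text
clock: 14.25
ee_pos: [0.5128, -0.1761, 0.0881]
ee_rot: [-2.27, -2.17, 0.001]
ft_force: [-0.4, -0.1, 0.4]
width: 1.003
```

```bash
python3 go.py jig -1.2 9.4 89 90
```

```text
t 14.25 pos [ 512.8 -176.1   88.1] psi 87.43 F [-0.4 -0.1  0.4] w 1.003 tilt [ 0.001 -0.001 -1.   ]
turn 0.13; then tool dx -0.1 dy 0.5 dz -0.9
```

Request:
{"fn": "carry_out", "kwargs": {"commands": "0 0 0 0; 0 0 0 0; 0 0 0 0; 0 0 0 0; 0 0 0 0; 0 0 0 0", "fingers": 1, "newtons": 30}}

```text
clock: 14.85
ee_pos: [0.5136, -0.1768, 0.0892]
ee_rot: [2.269, 2.17, 0.0]
ft_force: [0.6, -2.2, 1.1]
width: 0.651
```

Request:
{"fn": "carry_out", "kwargs": {"commands": "0 0 3 0; 0 0 4 0; 0 0 0 0"}}

```text
clock: 15.15
ee_pos: [0.5124, -0.1761, 0.0806]
ee_rot: [-2.27, -2.17, 0.001]
ft_force: [0.4, -2.6, -3.1]
width: 0.647
```

```bash
python3 go.py jig -1.2 9.4 40 90;  python3 - <<'E'
from h import *
for n in('top','side'): grab(n,n+'5')
a=cv2.imread('pics/top5.png')[195:240,438:500];b=cv2.imread('pics/side5.png')[90:150,335:385]
A=cv2.resize(a,None,fx=8,fy=8,interpolation=cv2.INTER_CUBIC);B=cv2.resize(b,None,fx=6,fy=6,interpolation=cv2.INTER_CUBIC)
cv2.imwrite('pics/c5.png',np.hstack([A,B]))
E
```

```text
t 15.15 pos [ 512.4 -176.1   80.6] psi 87.43 F [ 0.4 -2.6 -3.1] w 0.647 tilt [ 0.    -0.001 -1.   ]
turn 0.13; then tool dx -0.1 dy 0.8 dz 40.6
```

View pics/c5.png

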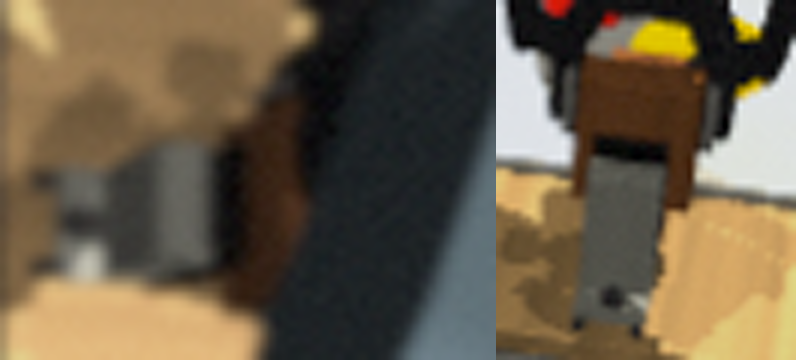

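```bash
cat > px.py <<'E'
from go import *
s=grab('side')
A=lambda p:(np.array(p,float)-[496,0]+.5)/6-.5+np.array([335,90])
def jray(p):
    o,d=ray(s,A(p)); o2=np.r_[rot(ja).T@(o[:2]-J),o[2]]; d2=np.array([np.r_[rot(ja).T@q[:2],q[2]] for q in d]); return o2,d2
def ony(p,y):
    o,d=jray(p); return ((o+d*((y-o[1])/d[:,1])[:,None])*1e3).round(1)
def onzz(p,z):
    o,d=jray(p); return ((o+d*((z-o[2])/d[:,2])[:,None])*1e3).round(1)
E
python3 - <<'E'
from px import *
print('packer face y20',ony([(576,170),(692,180),(580,120),(700,130)],.0195))
print('pad z96',onzz([(594,150),(668,155)],.096))
print('stop foot z12',onzz([(575,325),(643,332)],.012))
print('board front edge z12 corners', 0)
g=cv2.imread('pics/side5.png')
for r in (113,115,118,120):print(r,g[r,335:372].sum(1)//3)
E
```

```text
packer face y20 [[ 24.8  19.5  65.7]
 [-28.4  19.5  68.8]
 [ 24.7  19.5  94.4]
 [-29.3  19.5  97.5]]
pad z96 [[ 15.3  41.4  96. ]
 [-17.4  38.1  96. ]]
stop foot z12 [[ 15.3  64.3  12. ]
 [-16.1  62.7  12. ]]
board front edge z12 corners 0
113 [226 226 227 226 226 226 226 225 226 226 226 227 181  93  48  41  23  14
  10  17  16  22  27  27  23  31  34  34  38  45  50  46  42  36  57  70
 126]
115 [221 226 226 226 226 226 225 226 225 226 227 226 175  82  47  42  24  14
   6   8   5  10   5   3   3   8  10  10  28  43  46  45  45  91 161 152
 208]
118 [161 160 125  88  88  91  99 108 107 102 101 102  86  54  43  68  83  83
  85  83  83  83  82  81  74  77  75  71  51  42  48  45  45 165 209 214
 221]
120 [178 173 167 164 167 169 175 175 176 170 158 154 111  50  47  69  82  83
  82  82  83  77  81  85  84  84  88  69  49  48  48  45  49 131 156 164
 178]
```

Request:
{"fn": "carry_out", "kwargs": {"commands": "0 0.8 3 0; 0 0.8 4 0; 0 0 4 0; 0 0 4 0; 0 0 4 0; 0 0 4 0; 0 0 4 0; 0 0 3 0; 0 0 0 0; 0 0 0 0"}}

```text
clock: 16.3
ee_pos: [0.5143, -0.1761, 0.0512]
ee_rot: [-2.27, -2.171, 0.0]
ft_force: [0.0, -2.0, -1.6]
width: 0.653
```

```bash
python3 go.py jig -0.3 9.4 40 90
```

```text
t 16.3 pos [ 514.3 -176.1   51.2] psi 87.44 F [ 0.  -2.  -1.6] w 0.653 tilt [ 0.001 -0.001 -1.   ]
turn 0.14; then tool dx -0.2 dy -0.2 dz 11.2
```

Request:
{"fn": "carry_out", "kwargs": {"commands": "0 0 3 0; 0 0 3 0; 0 0 2 0; 0 0 0 0"}}

```text
clock: 16.7
ee_pos: [0.5147, -0.1762, 0.0434]
ee_rot: [-2.271, -2.171, -0.0]
ft_force: [1.1, -2.4, -1.4]
width: 0.654
```

Request:
{"fn": "carry_out", "kwargs": {"commands": "0 0 1 0; 0 0 1 0; 0 0 0 0"}}

```text
clock: 17.0
ee_pos: [0.5149, -0.1764, 0.0428]
ee_rot: [-2.27, -2.171, 0.0]
ft_force: [-2.2, -1.2, 11.2]
width: 0.654
```

Request:
{"fn": "carry_out", "kwargs": {"commands": "0 0 1 0; 0 0 0 0"}}

```text
clock: 17.2
ee_pos: [0.515, -0.1765, 0.0426]
ee_rot: [2.27, 2.171, -0.001]
ft_force: [-4.8, -1.1, 16.8]
width: 0.651
```

Request:
{"fn": "carry_out", "kwargs": {"commands": "0 0 1 0; 0 0 0 0"}}

```text
clock: 17.4
ee_pos: [0.5153, -0.1766, 0.0424]
ee_rot: [2.269, 2.171, -0.0]
ft_force: [-6.5, 1.0, 22.0]
width: 0.648
```

Request:
{"fn": "carry_out", "kwargs": {"commands": "0 0 -1.5 0; 0 0 -1.5 0; 0 0 0 0"}}

```text
clock: 17.7
ee_pos: [0.5148, -0.1763, 0.0428]
ee_rot: [2.27, 2.171, 0.0]
ft_force: [0.4, -3.9, 0.6]
width: 0.652
```

```bash
python3 go.py jig -0.3 9.4 40 90
```

```text
t 17.7 pos [ 514.8 -176.3   42.8] psi 87.44 F [ 0.4 -3.9  0.6] w 0.652 tilt [-0.  0. -1.]
turn 0.14; then tool dx 0.0 dy -0.6 dz 2.8
```

Request:
{"fn": "carry_out", "kwargs": {"commands": "0 0 0 0; 0 0 0 0; 0 0 0 0; 0 0 0 0; 0 0 0 0; 0 0 -20 0; 0 0 -30 0; 0 0 -30 0; 0 0 -30 0; 0 0 -30 0", "fingers": -1}}

```text
clock: 18.7
ee_pos: [0.5145, -0.1761, 0.1839]
ee_rot: [-2.27, -2.171, -0.0]
ft_force: [-0.2, -0.0, -0.3]
width: 1.002
```

Request:
{"fn": "carry_out", "kwargs": {"commands": "40 0 0 0; 40 0 0 0; 40 0 0 0; 40 0 0 0; 40 0 0 0; 0 0 0 0; 0 0 0 0"}}

```text
clock: 19.4
ee_pos: [0.5235, 0.0242, 0.1827]
ee_rot: [2.268, 2.174, -0.0]
ft_force: [0.5, 0.1, 0.5]
width: 0.998
```

```bash
python3 go.py jig -0.3 9.4 40 90;  python3 - <<'E'
from h import *
for n in('top','side'): grab(n,n+'6')
a=cv2.imread('pics/top6.png')[195:240,438:500];b=cv2.imread('pics/side6.png')[90:150,335:385]
A=cv2.resize(a,None,fx=8,fy=8,interpolation=cv2.INTER_CUBIC);B=cv2.resize(b,None,fx=6,fy=6,interpolation=cv2.INTER_CUBIC)
cv2.imwrite('pics/c6.png',np.hstack([A,B]))
E
```

```text
t 19.4 pos [523.5  24.2 182.7] psi 87.58 F [0.5 0.1 0.5] w 0.998 tilt [-0. -0. -1.]
turn 0.28; then tool dx -200.7 dy 0.1 dz 142.7
```

View pics/c6.png

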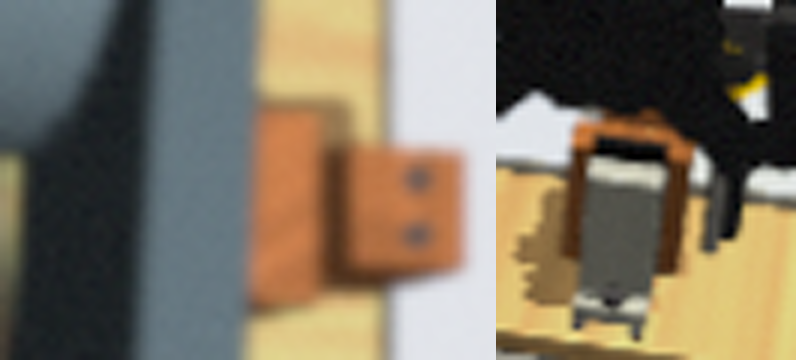

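Run:
```python
from px import *
c=grab('top')
B=lambda p:(np.array(p,float)+.5)/8-.5+np.array([438,195])
jg=lambda P:(np.array([rot(ja).T@(p[:2]-J) for p in P])*1e3).round(1)
print('packer top edges (z80)',jg(onz(c,B([(285,103),(285,305)]),.080)))
print('block top',jg(onz(c,B([(405,150),(405,276)]),.096)))
print('packer right edge',jg(onz(c,B([(322,103),(322,303)]),.08)))
print('side foot z12',onzz([(566,256),(684,272)],.012))
print('side packer top front z80',onzz([(576,140),(690,150)],.080))
print('pad',onzz([(594,150),(668,155)],.096), 'stop',onzz([(575,325),(643,332)],.012))
```

```text
packer top edges (z80) [[ 29.8   8.9]
 [-28.3   8.9]]
block top [[ 15.5 -20. ]
 [-20.2 -19.8]]
packer right edge [[ 30.3  -1.7]
 [-27.3  -1.5]]
side foot z12 [[ 26.6  17.4  12. ]
 [-29.7  17.3  12. ]]
side packer top front z80 [[ 26.2  15.9  80. ]
 [-25.6  12.3  80. ]]
pad [[ 15.3  41.4  96. ]
 [-17.4  38.1  96. ]] stop [[ 15.3  64.3  12. ]
 [-16.1  62.7  12. ]]
```

Request:
{"fn": "carry_out", "kwargs": {"commands": "40 0 0 0; 40 0 0 0; 40 0 0 0; 40 0 0 0; 40 0 0 0; 40 0 0 0; 0 0 0 0; 0 0 0 0"}}

```text
clock: 20.4
ee_pos: [0.5345, 0.263, 0.1823]
ee_rot: [2.27, 2.172, -0.001]
ft_force: [-0.7, -0.5, -0.2]
width: 1.002
```

Run:
```python
from h import *
T=np.mean([grab('top')['color'].astype(float) for _ in range(4)],0).astype(np.uint8)[:,:,::-1]
S=np.mean([grab('side')['color'].astype(float) for _ in range(4)],0).astype(np.uint8)[:,:,::-1]
cv2.imwrite('pics/T.png',T);cv2.imwrite('pics/S.png',S)
a=T[203:237,440:500];b=S[92:148,338:378]
A=cv2.resize(a,None,fx=8,fy=8,interpolation=cv2.INTER_CUBIC);B=cv2.resize(b,None,fx=8,fy=8,interpolation=cv2.INTER_CUBIC)
A=cv2.copyMakeBorder(A,0,B.shape[0]-A.shape[0],0,0,cv2.BORDER_CONSTANT)
cv2.imwrite('pics/c7.png',np.hstack([A,B]));print(A.shape,B.shape)
```

```text
(448, 480, 3) (448, 320, 3)
```

View pics/c7.png

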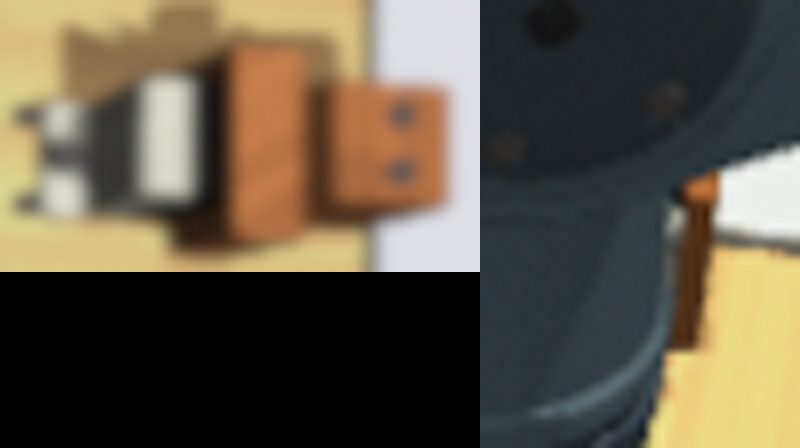

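Run:
```python
from go import *
c=grab('top')
B=lambda p:(np.array(p,float)+.5)/8-.5+np.array([440,203])
jg=lambda P:(np.array([rot(ja).T@(p[:2]-J) for p in P])*1e3).round(1)
for n,p,z in(('pack',[(230,45),(302,46),(302,240),(232,240)],.08),('block',[(335,85),(448,88),(448,206),(335,208)],.096),('stop',[(140,75),(197,75),(197,203),(140,201)],.096)):
    q=jg(onz(c,B(p),z));print(n,q.tolist(),'ctr',q.mean(0),'tilt',np.degrees(np.arctan2(q[0,1]-q[3,1],q[0,0]-q[3,0])),np.degrees(np.arctan2(q[1,1]-q[2,1],q[1,0]-q[2,0])))
T=cv2.imread('pics/T.png').astype(int)
# subpixel edges: column profiles, red minus blue/brightness gradient
g=T.sum(2)/3
for u in (470,473,476):print(u,g[203:237,u].astype(int))
for u in (484,488,492):print(u,g[203:237,u].astype(int),(T[203:237,u,2]-T[203:237,u,0]))
for u in (459,462):print(u,g[203:237,u].astype(int))
```

```text
pack [[27.6, 20.0], [28.2, -0.5], [-27.6, -0.4], [-28.5, 19.4]] ctr [-0.075  9.625] tilt 0.6127657222640077 -0.10268049852101208
block [[15.1, -4.8], [15.7, -36.5], [-17.7, -36.3], [-19.8, -4.7]] ctr [ -1.675 -20.575] tilt -0.16417083871702665 -0.3430843995235343
stop [[15.4, 49.9], [16.1, 33.9], [-20.2, 33.8], [-20.3, 49.8]] ctr [-2.25 41.85] tilt 0.16049195983462144 0.15783921370189058
470 [180 181 170 145 119 109 115 120 121 123 124 125 124 123 122 123 124 124
 123 121 118 115 116 120 123 124 121 115 108  93  81 113 158 177]
473 [179 181 180 167 136 114 121 128 133 133 133 131 131 131 131 131 130 128
 125 123 123 126 129 130 127 123 119 118 120 116 118 150 174 180]
476 [178 181 180 168 136 118 126 130 130 128 125 124 123 124 124 123 120 115
 115 118 122 124 121 116 112 112 111 114 117 125 145 172 183 180]
484 [164 168 169 171 170 171 171 170 167 157 139 127 123 123 123 123 123 122
 119 114 112 111 113 112 102  78  58  63 103 149 169 173 172 170] [ 88  85  83  82  81  80  81  80  80  86 101 112 115 116 116 117 116 115
 112 108 106 106 107 106  98  75  55  49  58  74  78  78  79  82
[... 151 characters left out ...]
-8  -7  -8  -9  -8  -8  -8  -7   7  46  91 102  88  80  91 110 119
 118 106  81  68  79  98 100  79  39   9  -6 -11 -10  -9 -10 -10]
492 [223 224 223 223 223 223 223 224 222 214 184 145 120 114 113 115 118 120
 119 117 113 113 115 116 114 111 146 197 220 223 223 223 223 224] [ -8  -9  -8  -8  -8  -8  -8  -7  -8  -1  32  74  97  92  90  97 107 112
 111 103  93  88  96 107 103  71  19  -6  -8  -9  -8  -8  -8  -8]
459 [157 140 130 125 118 113 109 107 109 137 177 198 201 202 204 204 205 203
 202 203 202 202 201 182 135  86  62  87 136 167 176 177 179 180]
462 [136 118 114 116 115 113 107 101  96 126 175 197 200 201 201 199 198 198
 197 197 197 198 197 182 138  79  35  29  41  49  64 102 142 166]
```

Top view clean: packer top (230–302, 45–240) and block top (335–448, 86–207). The packer sits about 1.5 mm too far +x, though flush and square. I'll re-grip the ends and shift it.

Request:
{"fn": "carry_out", "kwargs": {"commands": "-40 0 0 0; -44 0 0 0; -44 0 0 0; -44 0 0 0; -44 0 0 0; -44 0 0 0; -44 0 0 0; -44 0 0 0; -44 0 0 0; -30 0 0 0"}}

```text
clock: 21.85
ee_pos: [0.5151, -0.1614, 0.183]
ee_rot: [2.272, 2.168, -0.0]
ft_force: [0.2, 1.4, -0.3]
width: 1.0
```

Request:
{"fn": "carry_out", "kwargs": {"commands": "0 0 0 0; 0 0 0 0"}}

```text
clock: 22.05
ee_pos: [0.5153, -0.1588, 0.1826]
ee_rot: [-2.272, -2.169, -0.0]
ft_force: [0.0, 1.1, 0.4]
width: 0.998
```

```bash
python3 go.py jig -1.4 9.4 46 90
```

```text
t 22.05 pos [ 515.3 -158.8  182.6] psi 87.33 F [0.  1.1 0.4] w 0.998 tilt [ 0.001 -0.    -1.   ]
turn 0.03; then tool dx -17.6 dy -1.4 dz 136.6
```

Request:
{"fn": "carry_out", "kwargs": {"commands": "-10 -1.4 0 0; -7.6 0 0 0; 0 0 25 0; 0 0 35 0; 0 0 35 0; 0 0 25 0; 0 0 12 0; 0 0 4.6 0; 0 0 0 0"}}

```text
clock: 22.95
ee_pos: [0.5137, -0.1759, 0.0464]
ee_rot: [2.27, 2.172, 0.0]
ft_force: [0.8, 0.2, 0.5]
width: 1.002
```

```bash
python3 go.py jig -1.4 9.4 46 90
```

```text
t 22.95 pos [ 513.7 -175.9   46.4] psi 87.47 F [0.8 0.2 0.5] w 1.002 tilt [-0.  0. -1.]
turn 0.17; then tool dx -0.4 dy -0.6 dz 0.4
```

Request:
{"fn": "carry_out", "kwargs": {"commands": "-0.4 -0.6 0 0.17; 0 0 0 0; 0 0 0 0; 0 0 0 0; 0 0 0 0; 0 0 0 0; 0 0 0 0", "fingers": 1, "newtons": 30}}

```text
clock: 23.65
ee_pos: [0.5139, -0.1768, 0.0476]
ee_rot: [2.272, 2.166, 0.001]
ft_force: [-0.8, 0.6, 6.5]
width: 0.652
```

```bash
python3 go.py jig -1.4 9.4 46 90
```

```text
t 23.65 pos [ 513.9 -176.8   47.6] psi 87.26 F [-0.8  0.6  6.5] w 0.652 tilt [-0.001  0.002 -1.   ]
turn -0.04; then tool dx 0.5 dy -0.8 dz 1.6
```

Request:
{"fn": "carry_out", "kwargs": {"commands": "0 0 1 0; 0 0 1 0; 0 0 1 0; 0 0 0 0"}}

```text
clock: 24.05
ee_pos: [0.5139, -0.1769, 0.0475]
ee_rot: [2.272, 2.167, 0.0]
ft_force: [-9.7, 5.6, 33.1]
width: 0.651
```

Request:
{"fn": "carry_out", "kwargs": {"commands": "0 0 -2 0; 0 -0.4 -1.5 0; 0 -0.4 0 0; 0 0 0 0"}}

```text
clock: 24.45
ee_pos: [0.5133, -0.1768, 0.0477]
ee_rot: [2.272, 2.166, 0.002]
ft_force: [2.6, -0.1, 6.6]
width: 0.653
```

Request:
{"fn": "carry_out", "kwargs": {"commands": "0 0 0 0; 0 0 0 0; 0 0 0 0; 0 0 0 0; 0 0 0 0; 0 0 -20 0; 0 0 -30 0; 0 0 -30 0; 0 0 -30 0; 0 0 -30 0", "fingers": -1}}

```text
clock: 25.45
ee_pos: [0.5117, -0.176, 0.1877]
ee_rot: [-2.274, -2.168, 0.0]
ft_force: [1.0, -0.7, -0.2]
width: 1.0
```

Request:
{"fn": "carry_out", "kwargs": {"commands": "44 0 0 0; 44 0 0 0; 44 0 0 0; 44 0 0 0; 44 0 0 0; 44 0 0 0; 44 0 0 0; 44 0 0 0; 44 0 0 0; 30 0 0 0"}}

```text
clock: 26.45
ee_pos: [0.5317, 0.2521, 0.1865]
ee_rot: [-2.272, -2.169, -0.0]
ft_force: [-0.1, -0.8, 0.8]
width: 0.998
```

Run:
```python
from go import *
c=grab('top','top8'); s=grab('side','side8')
T=cv2.imread('pics/top8.png').astype(int);g=T.sum(2)/3
for u in (470,473,476):print(u,g[203:237,u].astype(int))
# change against first views away from jig/arm
P=cv2.imread('pics/T.png').astype(int)
for n,f0 in(('top','top0'),('side','side0')):
    d=np.abs(cv2.imread(f'pics/{f0}.png').astype(int)-cv2.imread(f'pics/{n}8.png').astype(int)).max(2)
    for nm,X in(('can',(.75,.045,.1)),('tape',(.689,.248,.02)),('jar',(.354,.461,.04)),('thin',W('rack',0,.072).tolist()+[.04]),('mid',W('rack',0,-.072).tolist()+[.04])):
        u,v=proj(c if n=='top' else s,X)[0].astype(int);print(n,nm,(u,v),np.median(d[max(0,v-15):v+15,max(0,u-12):u+12]))
a=cv2.imread('pics/top8.png');b=cv2.imread('pics/side8.png')
cv2.imwrite('pics/c8.png',np.vstack([np.hstack([cv2.resize(a[100:280,170:410],(400,300)),cv2.resize(b[90:390,215:455],(400,300))]),
 np.hstack([cv2.resize(a[195:245,438:505],(400,298),interpolation=2),cv2.resize(b[90:150,320:400],(400,298),interpolation=2)])]))
print(ctrl.sense()['clock'])
```

```text
470 [180 179 171 143 121 113 117 118 120 120 122 124 125 124 122 122 123 123
 123 121 121 117 116 117 120 123 123 119 113 100  78  79 120 161]
473 [178 180 179 166 138 116 117 124 129 132 132 131 130 130 130 131 130 128
 129 122 123 123 126 130 129 127 122 118 116 111 105 123 159 176]
476 [177 180 179 168 138 117 117 123 129 127 124 124 123 123 123 124 123 117
 114 116 118 120 122 120 115 112 109 110 116 122 135 163 177 179]
top can (np.int64(375), np.int64(119)) 4.0
top tape (np.int64(291), np.int64(153)) 96.0
top jar (np.int64(198), np.int64(290)) 4.0
top thin (np.int64(278), np.int64(229)) 93.0
top mid (np.int64(336), np.int64(213)) 5.0
side can (np.int64(253), np.int64(153)) 9.0
side tape (np.int64(261), np.int64(244)) 73.0
side jar (np.int64(411), np.int64(353)) 14.0
side thin (np.int64(346), np.int64(260)) 8.0
side mid (np.int64(335), np.int64(208)) 9.0
26.55
```

View pics/c8.png

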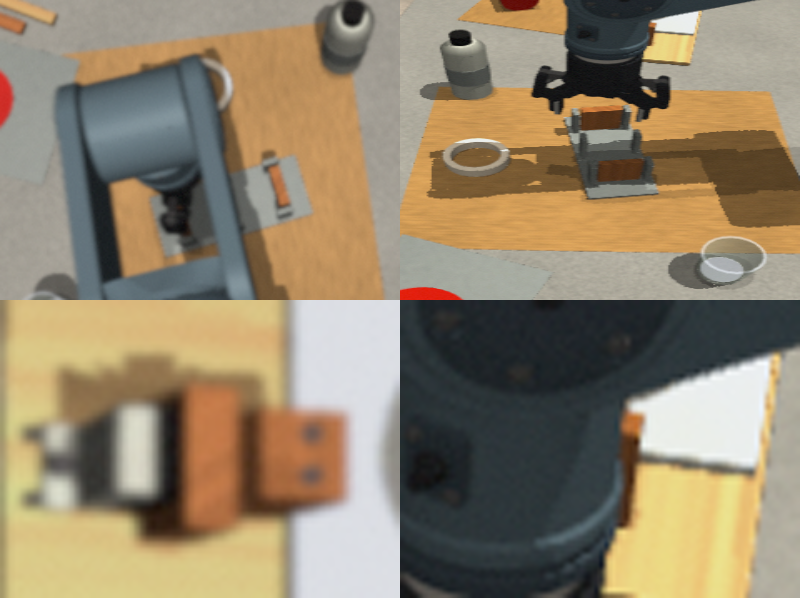

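```bash
python3 -c "
from plant import ctrl
print(ctrl.close_job())"
```

```text
the job is handed in; nothing more can be done
None
```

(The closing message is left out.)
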